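# Unlock the desk safe with its key and put the key back

## Task

Unlock the small steel safe on the desk: take the key with the round bow out of the key block, push it fully home into the keyhole on the safe's lock plate, turn it clockwise to its stop so that the lid springs up, then turn it back home, draw it out and stand it fully down in its own slot in the key block again. The lock is stiff to a crooked key: feel your way in and never force the key; leave the other keys and the things on the desk where they are.

Things in the scene. Friction and masses are not known exactly. Their poses are not given: they have to be found in the camera images.
- key_grip (a point): Safe key: middle of its round black bow, the place to grip: an upright disc 30 mm in diameter (in the point's x-z plane), 9 mm thick along y. The key stands upright in the key block, z up; a steel shank 7 mm in diameter runs down the z axis from the bow. 45 g.
- safe_key: The same key, same axes; origin on its axis at the underside of its stop collar (14 mm in diameter, 3 mm high), 34 mm below the middle of the bow. Treat it gently in the lock: 15 N along it or 0.15 N m of twist are plenty to feel a stop; 60 N on the bit or the nose is forcing it.
- key_bit (a point): Middle of the key's single bit: a flat steel flag, 4 mm thick along y, that reaches from the key's axis 14 mm in its +x direction, from 6.5 to 15.5 mm below the collar's underside (this point is 7 mm off the axis, 45 mm below the bow's middle).
- key_tip (a point): End of the key's shank, on its axis, 21.5 mm below the collar's underside and 55.5 mm below the bow's middle. The last 3 mm taper from 7 to 5.4 mm in diameter.
- keyhole (a point): Where the keyhole should be, on the top of the level lock plate (56 x 56 x 5 mm steel, top 103 mm above the desk, 3 mm above the deck). Fitted by hand: the real hole lies up to 5 mm off in this point's x and y, not turned. x points to the lid, z up. Round hole 9.4 mm in diameter with a slot 7 mm wide running from it in +x to 15.6 mm from its centre.
- lock_plug (a point): The lock's plug, 14 mm under the keyhole; below the bit a guide 9 mm wide takes the shank's end. Key home: upright, bit to +x, collar resting on the plate; only then can it turn. Clockwise from above it turns the plug, with about 0.2 rad of play either way and under 0.1 N m of friction, to a hard stop at 1.1 rad; back home is a hard stop too. Away from home the plate holds the bit in.
- safe_lid (a joint): Opening angle of the safe's lid, rad: 0 shut and latched. The latch lets go in the last 0.1 rad before the key's stop; then a spring lifts the lid to 0.36 rad and it stays up. It is hinged at the back; its front edge lies 53 mm behind the keyhole and rises 45 mm.
- safe: The safe: a grey steel box 230 mm deep (x) x 260 mm wide (y) x 100 mm high, front face to -x, with a folded handle 12 mm proud of it; origin at the centre of its underside. It does not move. The lock plate is in the middle of the fixed front deck (keyhole 38 mm behind the front face), the lid behind it.
- key_block: Dark wooden key block, 172 (x) x 52 (y) x 32 mm high, fixed; origin at the centre of its underside. Three slots in a row at x = -54, 0, +54 mm hold one key each, in any order, collar on the block's top, bit to the block's +x. Each slot, 21.5 x 11 mm, reaches from 5.5 mm on the -x side of the key's axis to 16 mm on its +x side, right through the block.
- desk_key: Another key, with a square bow (27 x 27 mm), in the key block; origin at the underside of its collar. Leave it.
- file_key: A third key, with a narrow upright bow (15 x 33 mm), in the key block; origin at the underside of its collar. Leave it.
- mouse: Cordless mouse, 111 x 60 x 36 mm, loose; origin at the centre of its underside.
- glasses_case: Dark spectacle case, 58 x 155 x 36 mm, loose; origin at the centre of its underside.
- eraser: Eraser, 21 x 45 x 12 mm, loose; origin at the centre of its underside.
Mind the look-alikes: they are no part of the job. Leave any purple or yellow look-alike of the safe_key alone.

How it is judged:
By the outcome, as a careful person would: the job done as asked, in the order asked, and still so for the second after the job is handed in, with the robot touching nothing.
It also fails if it takes over 72 s, if anything falls off the work surface, if the arm or the gripper's body presses on something with over 40 N, if the wrist force passes 120 N, or if a joint passes its speed limit or range.

## Robot

A 7-joint arm with a two-finger parallel gripper is mounted at the origin on the work surface; the furniture and walls round the work are solid. World frame = base frame: x ahead of the robot, y to its left, z up, the work surface at z = 0. Lengths are in m, angles in rad, forces in N, time in s.
With the tool pointing down it reaches from about 0.4 to 0.85 m from the base axis. Payload 10.4 kg.
Tool frame: the origin (TCP) lies between the finger pads; the fingertips stand tips_ahead ahead of it and the grasp point (between the pads) lies 11 mm behind it (tips_ahead is the distance from the TCP to the fingertips, in m); z points along the fingers, x is the direction in which the jaws open and shut, and the axes are right-handed (so a half turn about z gives the same grasp; the last joint's range is limited). The gripper opens to 87 mm and grips with 3 to 60 N. Pads are 19 mm wide; open, the fingers measure 117 mm over their backs; the gripper's body (75 mm by 190 mm) begins 51 mm behind the grasp point.
Start: joints at [-1.301, 0.332, -0.065, 1.46, 0.022, 1.35, -0.088], TCP at [0.18, 0.598, 0.231] pointing down, gripper open.
Joint ranges: [-2.6, 2.6], [-0.5, 2.12], [-1.47, 1.34], [0.16, 2.42], [-1.27, 4.41], [0.06, 2.06], [-2.6, 2.6]. Speed limits (rad/s): [2.22, 2.22, 2.79, 2.79, 3.14, 3.14, 3.14].

## Interface

Orientations are given as a unit quaternion [x, y, z, w].
In Python, from bench import read_state, camera, close_job, tips_ahead gives the robot as it stands.
- The arm moves only by the tool arm_command, never from a script. Its argument "commands" is a list that holds one entry, the list of rows, each a list of 7 numbers: the turn, a rotation vector about the tool's x, y, z in rad, then the shift along the tool's x, y, z in m, then the opening in per cent of the stroke, from 0 (shut) to 100 (fully open). In form: [[[rx, ry, rz, x, y, z, claw], ...]]. A call has 1 to 20 rows; each row shifts and turns the commanded pose from where the row before left it, along the tool's axes as they then stand; what a row does not reach is not made up. A row lasts 1/8 s, in which the tool goes at most 62.5 mm and 10.7 degrees, less where a joint would pass 70% of its speed; a pose out of reach is approached as far as the arm can. A call with a gripper value outside its range is refused whole. The fingers move at their own pace and stop on an object; "newtons" is the grip in N (left out, the last holds). Time passes only in rows, so rows that do not move let the fingers close. It gives the time, the measured TCP pose, the force and the opening at its end, in the units of the state.
- read_state(): the state, without advancing time (a new reading comes with each control period).
- camera(name): name is "side" or "top"; returns a dict with "frame" (400x640x3 uint8, red, green, blue), "vfov" (degrees; the focal length in pixels is half the picture's height over the tangent of half this angle, whatever the lens; pixels are square), "cx", "cy" (the principal point, pixels), "R" (3x3) and "t" (3): a world point X has camera coordinates R X + t. Camera axes: x right, y down, z forward; pixel columns grow to the right and rows downward; lengths in m; the calibration is good to about 2 mm. A picture is of the moment at which its call begins. There is no depth.
- close_job(): hands the job in, once; it reports no verdict.
The state is a dict: "time": time; "joint_positions": joint angles; "joint_vel": joint speeds; "joint_torque": joint torques, N m; "ee_pos": TCP position; "eef_rot": TCP orientation; "ft_force": force on the tool from outside, world axes, zero at the start; "torque": the same for the moment, N m; "width": finger opening in m.
Only numpy, scipy, OpenCV 4.12 (cv2) and the standard library are available. Lean on these libraries where they do the work, as an engineer would, in place of code of your own. Each camera call takes 0.05 s, during which the arm holds its last target.

## Working session

There is one attempt and no reset: what is moved stays moved. The work goes in short steps, Python scripts to look and compute and a tool call to move; the robot and the scene stay as the last step left them, time stands still between calls to the robot, and variables do not carry over. Pictures are saved under pics/ and viewed, and the job is handed in when it is done.

Besides the shell and the picture viewer there is one more tool, called after "Call:" as a command line: name --argument value ..., lists and objects as JSON in quotes. arm_command: Moves the arm, as the interface text tells. Its arguments: {"type":"object","properties":{"commands":{"type":"array"},"newtons":{"type":"number"}},"required":["commands"]}

```bash
ls; mkdir -p pics; python3 - <<'E'
from bench import *
import cv2, numpy as np
s=read_state(); print({k:np.round(v,4) for k,v in s.items()}); print(tips_ahead if not callable(tips_ahead) else tips_ahead())
import pickle
for n in ("side","top"):
    c=camera(n); cv2.imwrite(f"pics/{n}0.png",c["frame"][:,:,::-1]); pickle.dump(c,open(f"{n}0.pkl","wb")); print(n,c["vfov"],c["cx"],c["cy"],np.round(c["R"],4).tolist(),np.round(c["t"],4), -np.array(c["R"]).T@c["t"])
E
```

```text
pics
{'time': np.float64(0.0), 'joint_positions': array([-1.3006,  0.3329, -0.0647,  1.4609,  0.0216,  1.3499, -0.0885]), 'joint_vel': array([-0.0003, -0.0009,  0.0013, -0.0014,  0.0008,  0.0017,  0.0005]), 'joint_torque': array([-6.00000e-04, -6.23258e+01,  2.43000e-02, -3.89898e+01,
       -6.14000e-02,  3.97000e-02,  1.00000e-04]), 'ee_pos': array([0.1803, 0.598 , 0.2298]), 'eef_rot': array([ 8.027e-01,  5.964e-01, -5.000e-04,  5.000e-04]), 'ft_force': array([-0.9889,  0.3607, -0.4241]), 'torque': array([0.0205, 0.0834, 0.0111]), 'width': np.float64(0.0872)}
0.008
side 53.219287432192246 318.67292405376173 198.42012140400226 [[0.9386, -0.3446, -0.0177], [-0.2474, -0.6365, -0.7305], [0.2405, 0.69, -0.6827]] [-0.4949  0.1412  0.8449] [ 0.29628051 -0.66369904  0.67123695]
top 49.92419363807025 316.2991803152826 197.49933100934345 [[0.0009, -1.0, -0.004], [-0.9822, -0.0001, -0.1877], [0.1877, 0.004, -0.9822]] [-0.0347  0.5247  1.0629] [ 0.31598203 -0.03892566  1.14230769]
```

View pics/side0.png

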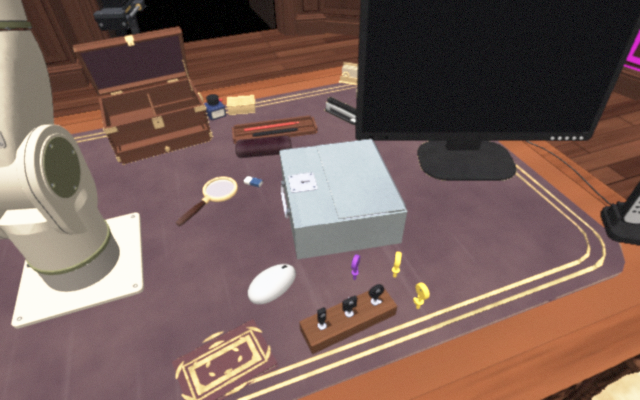

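View pics/top0.png

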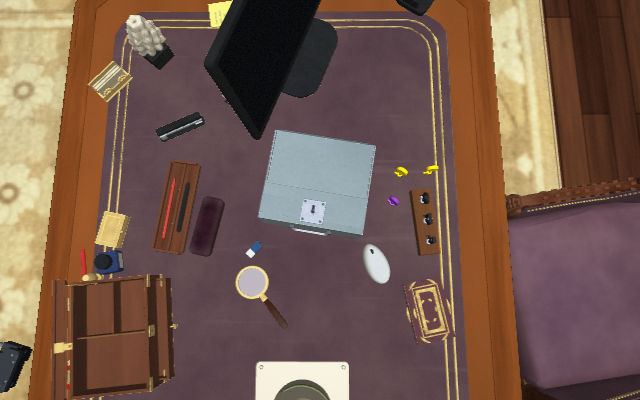

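```bash
python3 - <<'E'
import cv2
s=cv2.imread("pics/side0.png"); t=cv2.imread("pics/top0.png")
def crop(im,x0,y0,w,h,k,n): cv2.imwrite("pics/"+n,cv2.resize(im[y0:y0+h,x0:x0+w],None,fx=k,fy=k,interpolation=cv2.INTER_CUBIC))
crop(s,290,250,150,105,5,"s1.png"); crop(t,380,160,80,100,6,"t1.png"); crop(t,250,125,135,115,5,"t2.png"); crop(s,270,135,140,120,5,"s2.png")
E
```

```text
(no output)
```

View pics/s1.png

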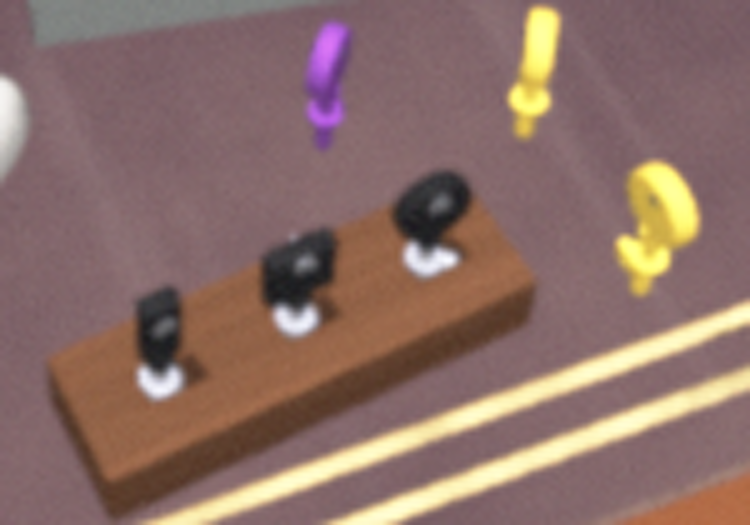

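View pics/t1.png

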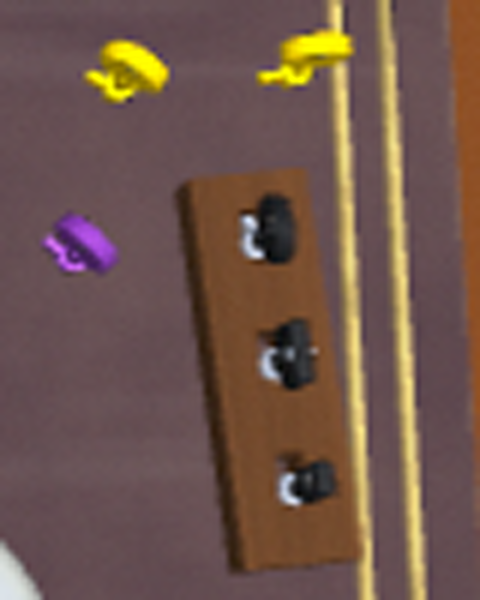

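View pics/t2.png

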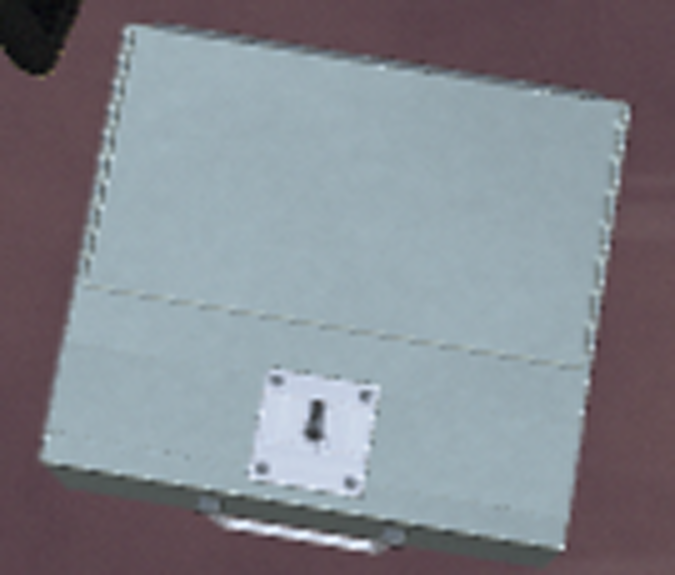

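View pics/s2.png

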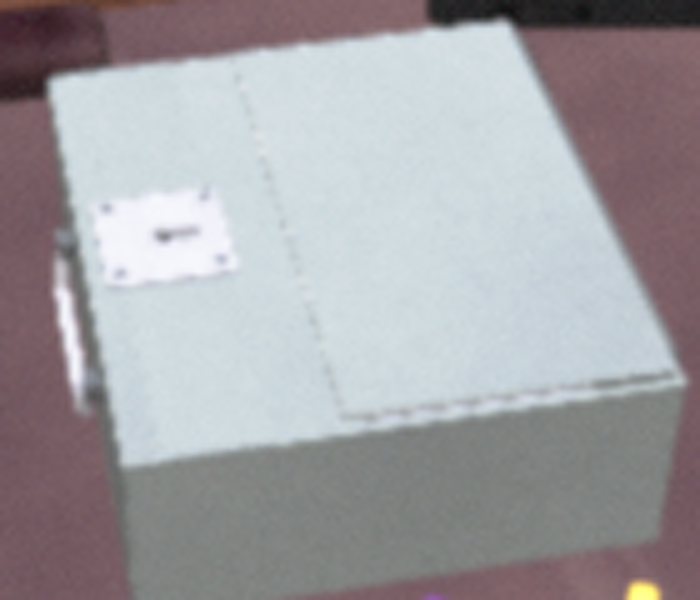

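```bash
cat > h.py <<'E'
import numpy as np, pickle
from scipy.optimize import least_squares
C={n:pickle.load(open(f"{n}0.pkl","rb")) for n in ("side","top")}
def proj(n,X,C=C):
    c=C[n]; X=np.atleast_2d(X); p=X@np.array(c["R"]).T+c["t"]; f=200/np.tan(np.radians(c["vfov"]/2))
    return np.c_[f*p[:,0]/p[:,2]+c["cx"],f*p[:,1]/p[:,2]+c["cy"]]
def ray(n,uv,z,C=C):
    c=C[n]; f=200/np.tan(np.radians(c["vfov"]/2)); R=np.array(c["R"]);d=R.T@np.array([(uv[0]-c["cx"])/f,(uv[1]-c["cy"])/f,1]); o=-R.T@np.array(c["t"])
    return o+d*(z-o[2])/d[2]
def px(pt,k,x0,y0): return ((pt[0]+.5)/k-.5+x0,(pt[1]+.5)/k-.5+y0)
def tri(a,b,x0=(0.5,0,0.1)):
    return least_squares(lambda X:np.r_[proj("side",X)[0]-a,proj("top",X)[0]-b],x0)
def rectfit(L,W,z,S,T):
    # local corners order matches S,T ; L along x, W along y
    loc=np.array([[-L/2,W/2],[L/2,W/2],[L/2,-W/2],[-L/2,-W/2]])
    def w(p): c,s=np.cos(p[2]),np.sin(p[2]); return np.c_[loc@np.array([[c,s],[-s,c]])+p[:2],np.full(4,z)]
    r=[]
    for ss,tt in ((S,T),(S,None),(None,T)):
        f=lambda p:np.r_[(proj("side",w(p))-ss).ravel() if ss is not None else [],(proj("top",w(p))-tt).ravel() if tt is not None else []]
        o=least_squares(f,[.5,0,0]); print(np.round(o.x,4),"rms px",np.sqrt(np.mean(o.fun**2)).round(2)); r.append(o.x)
    return r[0]
E
python3 - <<'E'
from h import *
S1=lambda *p:np.array(px(p,5,290,250)); T1=lambda *p:np.array(px(p,6,380,160)); T2=lambda *p:np.array(px(p,5,250,125)); S2=lambda *p:np.array(px(p,5,270,135))
print("block"); b=rectfit(.172,.052,.032,[S1(50,360),S1(465,180),S1(533,285),S1(113,483)],[T1(242,570),T1(192,182),T1(307,170),T1(358,555)])
for i in (-.054,0,.054): print("slot",i,b[:2]+i*np.array([np.cos(b[2]),np.sin(b[2])]))
for n,a,t in(("round",S1(425,258),T1(250,235)),("sq",S1(295,318),T1(270,362)),("nar",S1(158,380),T1(292,485))): print(n,ray("side",a,.035),ray("top",t,.035))
o=tri(S1(433,205),T1(278,228));print("bow",o.x,o.fun)
print("safe"); s=rectfit(.23,.26,.1,[S2(48,78),S2(510,20),S2(685,380),S2(122,465)],[T2(45,460),T2(130,25),T2(628,102),T2(565,550)])
print("kh nominal",s[:2]+(-.115+.038)*np.array([np.cos(s[2]),np.sin(s[2])]))
print("plate"); rectfit(.056,.056,.103,[S2(92,205),S2(212,187),S2(240,270),S2(110,287)],[T2(250,478),T2(268,370),T2(380,384),T2(362,495)])
print("hole",ray("side",S2(163,235),.103),ray("top",T2(313,435),.103)," slotend",ray("side",S2(198,231),.103),ray("top",T2(318,402),.103))
E
```

```text
block
[ 0.4676 -0.3201  0.0932] rms px 0.8
[ 0.4679 -0.3212  0.0974] rms px 0.66
[ 0.4669 -0.318   0.085 ] rms px 0.47
slot -0.054 [ 0.41385343 -0.32516829]
slot 0 [ 0.46761896 -0.32014165]
slot 0.054 [ 0.5213845  -0.31511502]
round [ 0.52090125 -0.31548969  0.035     ] [ 0.52423092 -0.30933044  0.035     ]
sq [ 0.46687845 -0.32123737  0.035     ] [ 0.46833295 -0.31546106  0.035     ]
nar [ 0.41276632 -0.32657354  0.035     ] [ 0.41518267 -0.32241666  0.035     ]
bow [ 0.52190519 -0.31390962  0.06593356] [-0.12280275  0.0351965   0.03799614 -0.17960645]
safe
[ 0.5587 -0.0384 -0.1668] rms px 0.48
[ 0.5593 -0.0379 -0.1693] rms px 0.23
[ 0.5582 -0.0387 -0.1647] rms px 0.57
kh nominal [ 0.48278721 -0.02564551]
plate
[ 0.4814 -0.026  -0.1481] rms px 0.27
[ 0.4814 -0.0266 -0.1474] rms px 0.23
[ 0.4812 -0.0256 -0.1489] rms px 0.23
hole [ 0.48145766 -0.02571182  0.103     ] [ 0.47941126 -0.02464406  0.103     ]  slotend [ 0.49660716 -0.02874643  0.103     ] [ 0.49580283 -0.0270555   0.103     ]
```

```bash
cat >> h.py <<'E'
def st():
    from bench import read_state
    from scipy.spatial.transform import Rotation as Ro
    s=read_state(); R=Ro.from_quat(s["eef_rot"]).as_matrix()
    a=np.degrees(np.arctan2(R[1,0],R[0,0]))
    print("t",round(float(s["time"]),2),"p",np.round(s["ee_pos"],4),"a",a.round(2),"zt",np.round(R[:,2],4),"F",np.round(s["ft_force"],1),"M",np.round(s["torque"],3),"w",round(float(s["width"]),4),"q",np.round(s["joint_positions"],2)); return s,R
def go(target,a_deg=None):
    """total tool-frame shift and turn to the target TCP pose pointing down"""
    s,R=st()
    from scipy.spatial.transform import Rotation as Ro
    a=np.radians(a_deg) if a_deg is not None else np.arctan2(R[1,0],R[0,0])
    T=np.array([[np.cos(a),np.sin(a),0],[np.sin(a),-np.cos(a),0],[0,0,-1]]).T.T
    T=np.c_[[np.cos(a),np.sin(a),0],[np.sin(a),-np.cos(a),0],[0,0,-1]]
    print("rotvec tool",np.round(Ro.from_matrix(R.T@T).as_rotvec(),4)," shift in current axes",np.round(R.T@(np.array(target)-s["ee_pos"]),4)," shift in target axes",np.round(T.T@(np.array(target)-s["ee_pos"]),4))
E
python3 - <<'E'
from h import *
print(tri((130,40),(62,347)).x,tri((185,30),(57,280)).x)
go([.4,.45,.32],95.3)
E
```

```text
[0.18953863 0.4507262  0.28364065] [0.31981198 0.4780555  0.27861153]
t 0.1 p [0.1803 0.5981 0.2299] a 73.22 zt [-3.0e-04 -1.2e-03 -1.0e+00] F [-0.   0.6 -0.1] M [ 0.015 -0.018 -0.039] w 0.0866 q [-1.3   0.33 -0.06  1.46  0.02  1.35 -0.09]
rotvec tool [-2.000e-04  1.200e-03 -3.853e-01]  shift in current axes [-0.0785  0.2531 -0.09  ]  shift in target axes [-0.1678  0.2051 -0.0901]
```

Call:
arm_command --commands '[[[0, 0, 0, 0, 0, -0.05, 100], [0, 0, -0.096, 0, 0, -0.05, 100], [0, 0, -0.096, 0, 0, -0.05, 50], [0, 0, -0.096, 0, 0, 0, 50], [0, 0, -0.097, 0, 0, 0, 50], [0, 0, 0, -0.02, 0.03, 0, 46], [0, 0, 0, -0.04, 0.04, 0, 46], [0, 0, 0, -0.05, 0.045, 0, 46], [0, 0, 0, -0.05, 0.045, 0, 46], [0, 0, 0, -0.05, 0.045, 0, 46], [0, 0, 0, -0.05, 0.04, 0, 46]]]'

```text
time: 1.48
ee_pos: [0.4379, 0.3712, 0.3802]
eef_rot: [0.674, 0.739, -0.0, -0.0]
ft_force: [0.2, 0.5, -0.4]
width: 0.04
```

```bash
python3 - <<'E'
from h import *
go([.5219,-.3145,.2],95.3)
E
```

```text
t 1.48 p [0.4379 0.3712 0.3802] a 95.28 zt [-3.e-04 -3.e-04 -1.e+00] F [ 0.2  0.5 -0.4] M [ 0.052 -0.008  0.002] w 0.04 q [-0.86  0.18  0.1   1.34 -0.02  1.62  0.89]
rotvec tool [-0.0004  0.0002 -0.0003]  shift in current axes [-0.6905  0.0206  0.1803]  shift in target axes [-0.6905  0.0203  0.1802]
```

Call:
arm_command --commands '[[[0, 0, 0, -0.03, 0.001, 0.0, 46], [0, 0, 0, -0.05, 0.002, 0.01, 46], [0, 0, 0, -0.05, 0.002, 0.01, 46], [0, 0, 0, -0.05, 0.002, 0.01, 46], [0, 0, 0, -0.05, 0.002, 0.01, 46], [0, 0, 0, -0.05, 0.002, 0.01, 46], [0, 0, 0, -0.05, 0.002, 0.01, 46], [0, 0, 0, -0.05, 0.002, 0.015, 46], [0, 0, 0, -0.05, 0.002, 0.015, 46], [0, 0, 0, -0.05, 0.002, 0.015, 46], [0, 0, 0, -0.05, 0.002, 0.02, 46], [0, 0, 0, -0.05, 0.001, 0.02, 46], [0, 0, 0, -0.05, 0, 0.02, 46], [0, 0, 0, -0.04, 0, 0.015, 46], [0, 0, 0, -0.02, 0, 0.01, 46], [0, 0, 0, 0, 0, 0, 46]]]'

```text
time: 3.48
ee_pos: [0.521, -0.3134, 0.1893]
eef_rot: [0.675, 0.738, -0.001, -0.001]
ft_force: [-0.3, -0.9, -0.8]
width: 0.0402
```

```bash
cat >> h.py <<'E'
def snap(n,tag,box=None,k=1):
    from bench import camera
    import cv2
    c=camera(n); pickle.dump(c,open(f"{n}{tag}.pkl","wb")); im=c["frame"][:,:,::-1]
    if box: x,y,w,h=box; im=im[y:y+h,x:x+w]
    if k!=1: im=cv2.resize(im,None,fx=k,fy=k,interpolation=cv2.INTER_CUBIC)
    cv2.imwrite(f"pics/{n}{tag}.png",im)
E
python3 - <<'E'
from h import *
snap("side","1",(250,180,200,150),4)
snap("top","1",(370,140,100,120),5)
go([.5219,-.3145,.12],95.3)
E
```

```text
t 3.58 p [ 0.5223 -0.3113  0.1905] a 95.3 zt [-3.e-04  6.e-04 -1.e+00] F [-0.3  0.3  0. ] M [0.063 0.027 0.046] w 0.0398 q [-0.07  0.37  0.67  1.59 -0.24  1.26  2.31]
rotvec tool [-0.0003 -0.0006  0.0001]  shift in current axes [-0.0031 -0.0006  0.0705]  shift in target axes [-0.0031 -0.0007  0.0705]
```

View pics/side1.png

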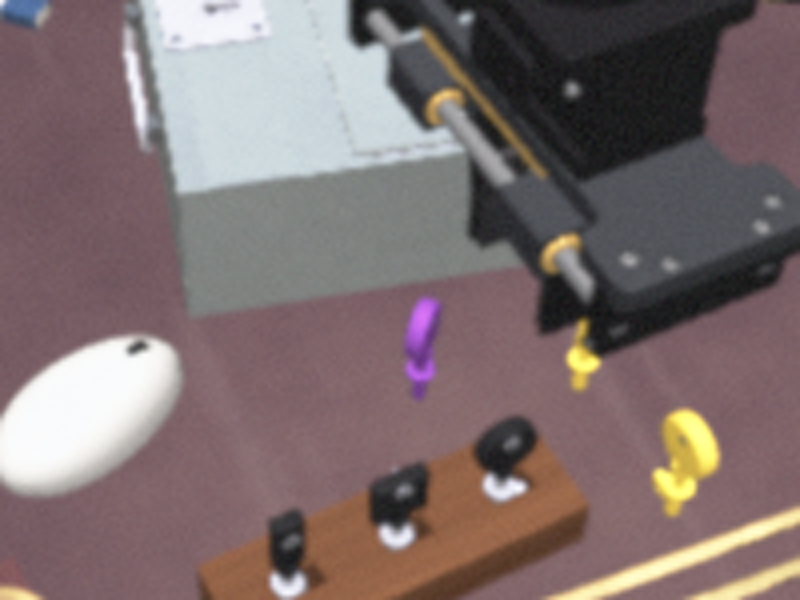

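View pics/top1.png

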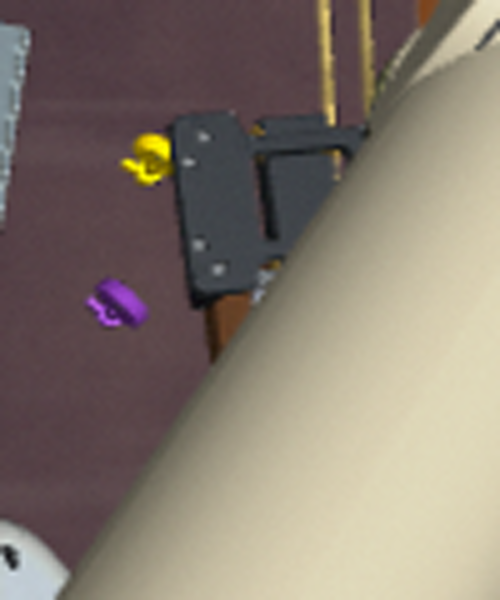

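Call:
arm_command --commands '[[[0, 0, 0, -0.003, -0.001, 0.02, 46], [0, 0, 0, 0, 0, 0.03, 46], [0, 0, 0, 0, 0, 0.03, 46], [0, 0, 0, 0, 0, 0, 46], [0, 0, 0, 0, 0, 0, 46]]]'

```text
time: 4.2
ee_pos: [0.5219, -0.3151, 0.1114]
eef_rot: [0.674, 0.739, 0.0, 0.0]
ft_force: [0.2, -0.2, 0.4]
width: 0.0402
```

```bash
python3 - <<'E'
from h import *
snap("side","2",(310,200,150,112),5)
go([.5219,-.3145,.055],95.3)
E
```

```text
t 4.25 p [ 0.5221 -0.3154  0.1118] a 95.3 zt [ 1.8e-03 -5.0e-04 -1.0e+00] F [-0.1 -0.5  0.9] M [-0.013 -0.002  0.024] w 0.04 q [-0.03  0.44  0.64  1.67 -0.29  1.12  2.35]
rotvec tool [0.0017 0.0007 0.    ]  shift in current axes [ 0.0009 -0.0002  0.0568]  shift in target axes [ 0.0009 -0.0001  0.0568]
```

View pics/side2.png

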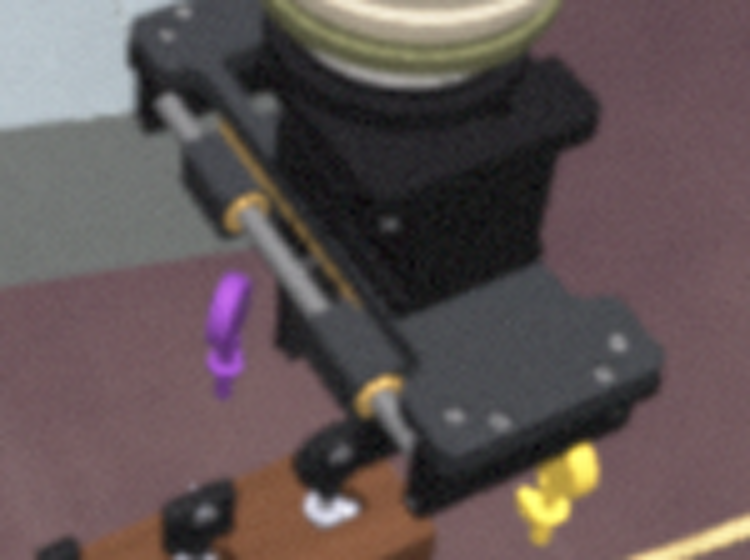

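Call:
arm_command --commands '[[[0, 0, 0, 0.001, 0, 0.027, 46], [0, 0, 0, 0, 0, 0.03, 46], [0, 0, 0, 0, 0, 0, 20], [0, 0, 0, 0, 0, 0, 5], [0, 0, 0, 0, 0, 0, 5], [0, 0, 0, 0, 0, 0, 5]]]' --newtons 8

```text
time: 5.0
ee_pos: [0.5218, -0.3144, 0.0545]
eef_rot: [0.674, 0.739, 0.0, 0.001]
ft_force: [-0.2, 1.4, 0.1]
width: 0.0094
```

```bash
python3 - <<'E'
from h import *
snap("side","3",(310,200,150,112),5)
st()
E
```

```text
t 5.05 p [ 0.5219 -0.3145  0.0544] a 95.29 zt [ 1.4e-03 -4.0e-04 -1.0e+00] F [-0.3  0.   3.9] M [ 0.025  0.015 -0.027] w 0.0089 q [-0.01  0.51  0.61  1.72 -0.34  1.02  2.38]
```

View pics/side3.png

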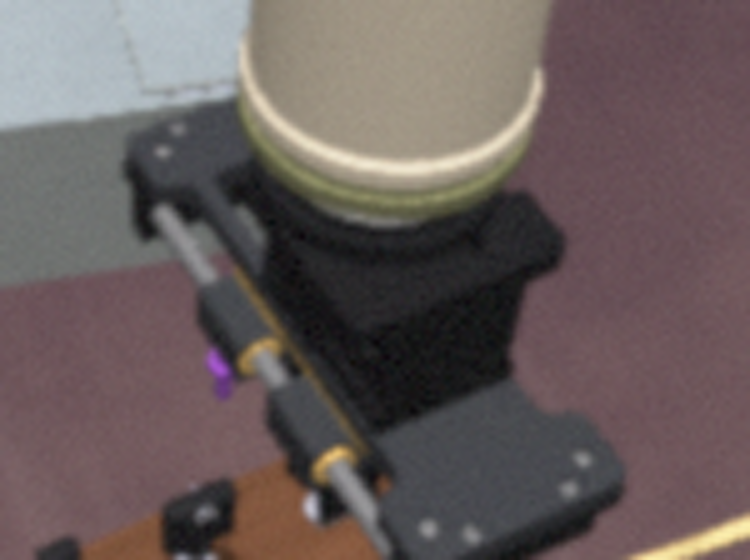

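Call:
arm_command --commands '[[[0, 0, 0, 0, 0, 0, 5], [0, 0, 0, 0, 0, 0, 5], [0, 0, 0, 0, 0, -0.005, 5], [0, 0, 0, 0, 0, -0.015, 5], [0, 0, 0, 0, 0, -0.03, 5], [0, 0, 0, 0, 0, -0.04, 5], [0, 0, 0, 0, 0, -0.04, 5], [0, 0, 0, 0, 0, -0.01, 5], [0, 0, 0, 0, 0, 0, 5]]]' --newtons 40

```text
time: 6.18
ee_pos: [0.5215, -0.3142, 0.194]
eef_rot: [0.674, 0.739, 0.0, 0.0]
ft_force: [0.6, 0.1, 0.1]
width: 0.0089
```

```bash
python3 - <<'E'
from h import *
snap("side","4",(310,150,150,112),5)
go([.4810,-.0255,.1945],80.5)
E
```

```text
t 6.22 p [ 0.5211 -0.3139  0.1929] a 95.29 zt [-6.e-04  6.e-04 -1.e+00] F [-0.   0.2 -0.3] M [0.003 0.076 0.006] w 0.0086 q [-0.06  0.37  0.68  1.59 -0.24  1.27  2.31]
rotvec tool [-0.0007 -0.0005  0.2581]  shift in current axes [ 0.2909 -0.0133 -0.0014]  shift in target axes [ 0.2778 -0.0871 -0.0016]
```

View pics/side4.png

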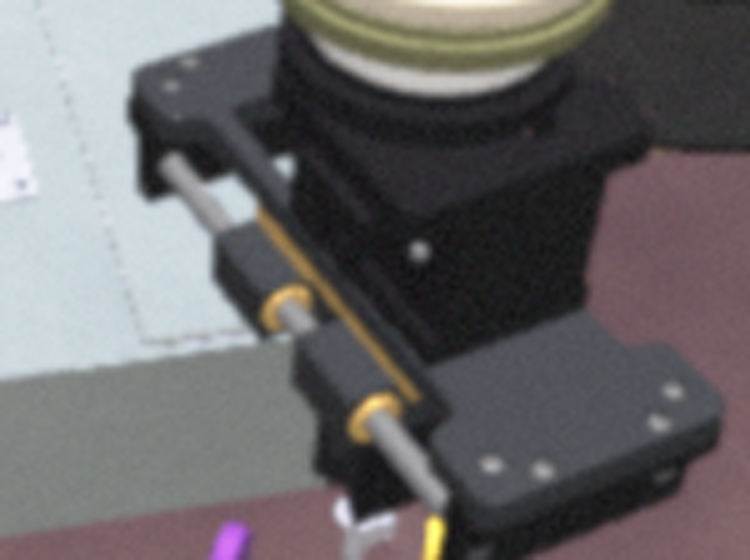

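Call:
arm_command --commands '[[[0, 0, 0.086, 0, 0, 0, 5], [0, 0, 0.086, 0, 0, 0, 5], [0, 0, 0.086, 0, 0, 0, 5], [0, 0, 0, 0.02, -0.007, 0, 5], [0, 0, 0, 0.04, -0.013, 0, 5], [0, 0, 0, 0.05, -0.015, 0, 5], [0, 0, 0, 0.05, -0.015, 0, 5], [0, 0, 0, 0.05, -0.016, 0, 5], [0, 0, 0, 0.04, -0.013, 0, 5], [0, 0, 0, 0.0278, -0.008, 0, 5], [0, 0, 0, 0, 0, 0.015, 5], [0, 0, 0, 0, 0, 0.013, 5], [0, 0, 0, 0, 0, 0, 5]]]'

```text
time: 7.85
ee_pos: [0.4803, -0.0272, 0.1638]
eef_rot: [0.764, 0.645, -0.002, -0.001]
ft_force: [-0.2, 0.1, -1.0]
width: 0.0087
```

```bash
python3 - <<'E'
from h import *
snap("side","5",(250,110,150,112),5)
snap("top","5",(250,125,135,112),5)
go([.4810,-.0255,.1555],80.5)
E
```

```text
t 7.95 p [ 0.4813 -0.0268  0.1653] a 80.41 zt [-7.e-04 -4.e-04 -1.e+00] F [-0.6  0.4 -0.8] M [ 0.03  -0.026  0.038] w 0.0085 q [-0.58  0.06  0.56  1.94 -0.03  1.16  1.4 ]
rotvec tool [-0.0006  0.0005 -0.0016]  shift in current axes [ 0.0013 -0.0005  0.0098]  shift in target axes [ 0.0013 -0.0005  0.0098]
```

View pics/side5.png

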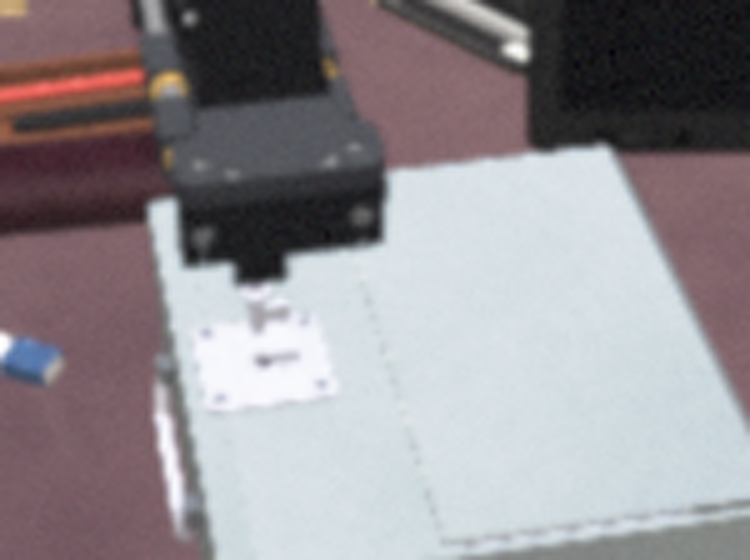

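View pics/top5.png

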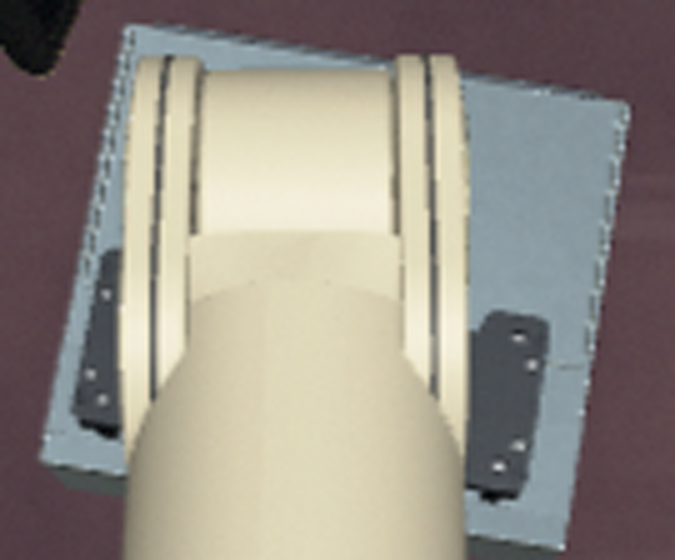

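```bash
python3 - <<'E'
import pickle,cv2
im=pickle.load(open("side5.pkl","rb"))["frame"][:,:,::-1][160:195,285:325]
cv2.imwrite("pics/side5z.png",cv2.resize(im,None,fx=18,fy=16 if 0 else 18,interpolation=cv2.INTER_CUBIC))
E
```

```text
(no output)
```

View pics/side5z.png

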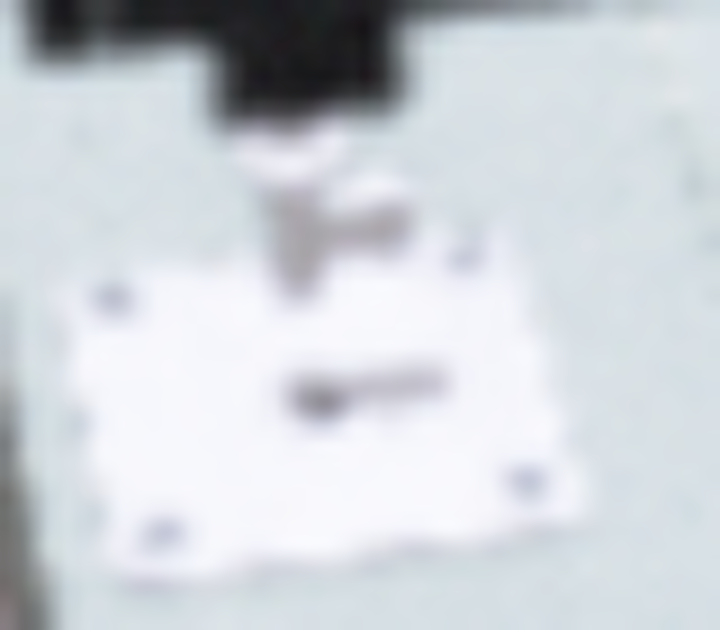

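```bash
python3 - <<'E'
from h import *
Z=lambda *p:px(p,18,285,160)
tip=ray("side",Z(299,290),.1214); hole=ray("side",Z(318,397),.103); e=ray("side",Z(447,380),.103)
print("tip",tip,"hole",hole,"end",e,"d",np.linalg.norm(e-hole),"yaw",np.arctan2(*(e-hole)[1::-1]))
print("tcp-relative tip",tip-np.array([.4813,-.0268,.1214]))
col=ray("side",Z(287,150),.1445);print("collar",col); bit=ray("side",Z(412,220),.1319);print("bit end",bit)
# expected projections of ideal key at tcp
for n,X in (("tip",[.4813,-.0268,.1214]),("hole nominal",[.4828,-.0256,.103])):
    p=proj("side",X)[0]; print(n,(p-[285,160]+.5)*18-.5)
E
```

```text
tip [ 0.47955832 -0.02685739  0.1214    ] hole [ 0.48146402 -0.02565432  0.103     ] end [ 0.49711448 -0.02836226  0.103     ] d 0.01588301287689143 yaw -0.17132969896457387
tcp-relative tip [-1.74168397e-03 -5.73935102e-05 -4.16333634e-17]
collar [ 0.47859675 -0.02879243  0.1445    ]
bit end [ 0.49262034 -0.03160905  0.1319    ]
tip [312.67307804 286.30944564]
hole nominal [328.28851625 394.11910657]
```

Call:
arm_command --commands '[[[0, 0, 0.002, 0.0015, 0.0017, 0, 5], [0, 0, 0, 0, 0, 0.007, 5], [0, 0, 0, 0, 0, 0.006, 5], [0, 0, 0, 0, 0, 0, 5], [0, 0, 0, 0, 0, 0, 5]]]'

```text
time: 8.57
ee_pos: [0.4833, -0.0247, 0.1526]
eef_rot: [0.764, 0.645, 0.0, -0.0]
ft_force: [-0.0, -0.4, -1.0]
width: 0.0082
```

```bash
python3 - <<'E'
from h import *
import cv2
go([.4832,-.0256,.15],80.3)
snap("side","6",(285,160,40,35),18)
E
```

```text
t 8.57 p [ 0.4833 -0.0247  0.1526] a 80.39 zt [-0.  0. -1.] F [-0.  -0.4 -1. ] M [0.056 0.065 0.035] w 0.0082 q [-0.58  0.08  0.56  1.95 -0.04  1.13  1.41]
rotvec tool [-0.     -0.      0.0015]  shift in current axes [-0.0009  0.      0.0026]  shift in target axes [-0.0009  0.      0.0026]
```

View pics/side6.png

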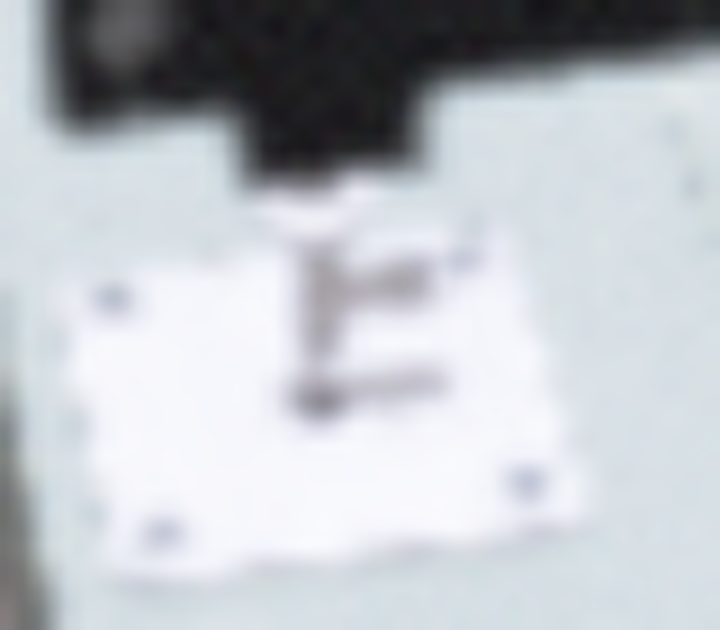

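Call:
arm_command --commands '[[[0, 0, 0, 0, 0, 0.003, 5], [0, 0, 0, 0, 0, 0.002, 5], [0, 0, 0, 0, 0, 0.001, 5], [0, 0, 0, 0, 0, 0.001, 5], [0, 0, 0, 0, 0, 0, 5]]]'

```text
time: 9.25
ee_pos: [0.4833, -0.0247, 0.1455]
eef_rot: [0.764, 0.645, -0.0, -0.0]
ft_force: [-0.2, -0.6, -0.3]
width: 0.0082
```

```bash
python3 - <<'E'
from h import *
go([.4832,-.0256,.15],80.3)
E
```

```text
t 9.25 p [ 0.4833 -0.0247  0.1455] a 80.39 zt [-1.e-04  1.e-04 -1.e+00] F [-0.2 -0.6 -0.3] M [0.048 0.027 0.013] w 0.0082 q [-0.58  0.08  0.56  1.96 -0.05  1.11  1.41]
rotvec tool [-0.0001 -0.0001  0.0015]  shift in current axes [-0.0009  0.0001 -0.0045]  shift in target axes [-0.0009  0.0001 -0.0045]
```

Call:
arm_command --commands '[[[0, 0, 0, 0, 0, 0.001, 5], [0, 0, 0, 0, 0, 0.001, 5], [0, 0, 0, 0, 0, 0.001, 5], [0, 0, 0, 0, 0, 0, 5]]]'

```text
time: 9.75
ee_pos: [0.4832, -0.0247, 0.1424]
eef_rot: [0.764, 0.645, -0.0, -0.0]
ft_force: [-0.6, -0.1, -0.5]
width: 0.0082
```

```bash
python3 - <<'E'
from h import *
st()
E
```

```text
t 9.75 p [ 0.4832 -0.0247  0.1424] a 80.38 zt [-2.e-04  1.e-04 -1.e+00] F [-0.6 -0.1 -0.5] M [-0.026  0.001  0.009] w 0.0082 q [-0.58  0.09  0.56  1.96 -0.05  1.11  1.41]
```

Call:
arm_command --commands '[[[0, 0, 0, 0, 0, 0.001, 5], [0, 0, 0, 0, 0, 0.001, 5], [0, 0, 0, 0, 0, 0.001, 5], [0, 0, 0, 0, 0, 0, 5]]]'

```text
time: 10.25
ee_pos: [0.4832, -0.0248, 0.1394]
eef_rot: [0.764, 0.645, -0.0, -0.0]
ft_force: [0.0, -1.0, -1.6]
width: 0.0086
```

```bash
python3 - <<'E'
from h import *
st()
snap("side","7",(285,160,40,35),18)
E
```

```text
t 10.25 p [ 0.4832 -0.0248  0.1394] a 80.38 zt [-2.e-04 -1.e-04 -1.e+00] F [ 0.  -1.  -1.6] M [-0.216  0.117  0.001] w 0.0086 q [-0.58  0.09  0.57  1.97 -0.06  1.1   1.41]
```

View pics/side7.png

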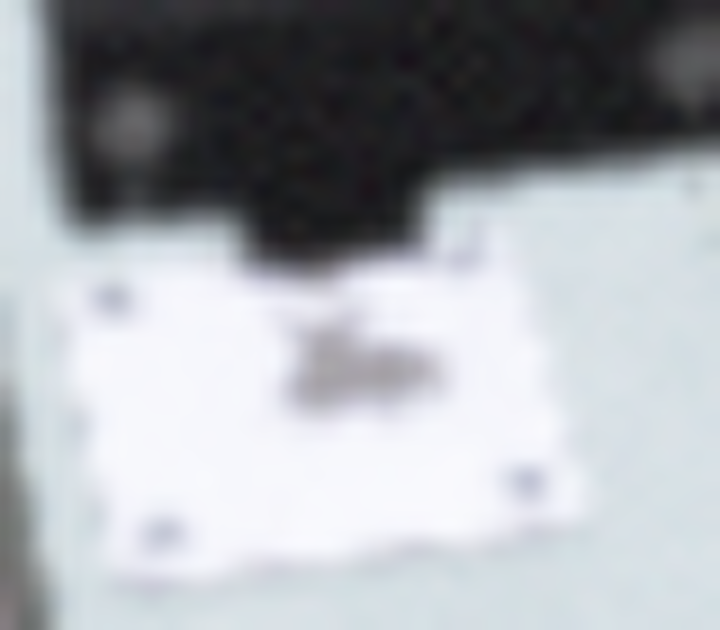

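Call:
arm_command --commands '[[[0, 0, 0, -0.0006, 0, 0, 5], [0, 0, 0, 0, 0, 0, 5]]]'

```text
time: 10.55
ee_pos: [0.4832, -0.0252, 0.1396]
eef_rot: [0.764, 0.645, 0.0, -0.0]
ft_force: [0.3, -0.7, -1.1]
width: 0.0084
```

```bash
python3 - <<'E'
from h import *
st()
E
```

```text
t 10.55 p [ 0.4832 -0.0252  0.1396] a 80.39 zt [ 1.e-04  3.e-04 -1.e+00] F [ 0.3 -0.7 -1.1] M [-0.037  0.084 -0.011] w 0.0084 q [-0.58  0.09  0.57  1.97 -0.06  1.1   1.42]
```

Call:
arm_command --commands '[[[0, 0, 0, 0, 0, 0.001, 5], [0, 0, 0, 0, 0, 0.001, 5], [0, 0, 0, 0, 0, 0, 5]]]'

```text
time: 10.92
ee_pos: [0.4832, -0.0252, 0.1374]
eef_rot: [0.764, 0.645, -0.0, -0.0]
ft_force: [0.1, -0.0, -1.4]
width: 0.0087
```

```bash
python3 - <<'E'
from h import *
st()
E
```

```text
t 10.93 p [ 0.4832 -0.0252  0.1374] a 80.39 zt [-1.e-04  0.e+00 -1.e+00] F [ 0.1 -0.  -1.4] M [-0.019  0.006  0.007] w 0.0087 q [-0.58  0.09  0.57  1.97 -0.06  1.09  1.42]
```

Call:
arm_command --commands '[[[0, 0, 0, 0, 0, 0.001, 5], [0, 0, 0, 0, 0, 0.001, 5], [0, 0, 0, 0, 0, 0.001, 5], [0, 0, 0, 0, 0, 0, 5]]]'

```text
time: 11.42
ee_pos: [0.4832, -0.0253, 0.1344]
eef_rot: [0.764, 0.645, -0.0, -0.0]
ft_force: [-0.1, -1.2, -1.6]
width: 0.0086
```

```bash
python3 - <<'E'
from h import *
st()
E
```

```text
t 11.43 p [ 0.4832 -0.0253  0.1344] a 80.38 zt [-1.e-04 -0.e+00 -1.e+00] F [-0.1 -1.2 -1.6] M [-0.134  0.036 -0.001] w 0.0086 q [-0.57  0.1   0.57  1.97 -0.06  1.09  1.42]
```

Call:
arm_command --commands '[[[0, 0, 0, -0.0004, 0, 0, 5], [0, 0, 0, 0, 0, 0.001, 5], [0, 0, 0, 0, 0, 0.001, 5], [0, 0, 0, 0, 0, 0, 5]]]'

```text
time: 11.92
ee_pos: [0.4831, -0.0256, 0.1324]
eef_rot: [0.764, 0.645, -0.0, -0.0]
ft_force: [0.4, -0.4, -0.9]
width: 0.0087
```

```bash
python3 - <<'E'
from h import *
st()
E
```

```text
t 11.93 p [ 0.4831 -0.0256  0.1324] a 80.39 zt [-2.e-04  1.e-04 -1.e+00] F [ 0.4 -0.4 -0.9] M [ 0.008 -0.022 -0.015] w 0.0087 q [-0.57  0.1   0.57  1.97 -0.06  1.08  1.42]
```

Call:
arm_command --commands '[[[0, 0, 0, 0, 0, 0.001, 5], [0, 0, 0, 0, 0, 0.001, 5], [0, 0, 0, 0, 0, 0.001, 5], [0, 0, 0, 0, 0, 0, 5]]]'

```text
time: 12.42
ee_pos: [0.4831, -0.0257, 0.1294]
eef_rot: [0.764, 0.645, -0.0, -0.0]
ft_force: [0.3, 0.1, -0.2]
width: 0.0087
```

```bash
python3 - <<'E'
from h import *
st()
E
```

```text
t 12.43 p [ 0.4831 -0.0257  0.1294] a 80.38 zt [-2.e-04  1.e-04 -1.e+00] F [ 0.3  0.1 -0.2] M [ 0.001 -0.031  0.   ] w 0.0087 q [-0.57  0.11  0.57  1.98 -0.06  1.08  1.42]
```

Nearly home (expected collar contact at TCP z ≈ 0.1254).

Call:
arm_command --commands '[[[0, 0, 0, 0, 0, 0.001, 5], [0, 0, 0, 0, 0, 0.001, 5], [0, 0, 0, 0, 0, 0.001, 5], [0, 0, 0, 0, 0, 0.0005, 5], [0, 0, 0, 0, 0, 0, 5]]]'

```text
time: 13.05
ee_pos: [0.4831, -0.0257, 0.126]
eef_rot: [0.764, 0.645, 0.0, -0.0]
ft_force: [0.3, -0.3, -0.0]
width: 0.0087
```

```bash
python3 - <<'E'
from h import *
st()
E
```

```text
t 13.05 p [ 0.4831 -0.0257  0.126 ] a 80.38 zt [-0.e+00  1.e-04 -1.e+00] F [ 0.3 -0.3 -0. ] M [-0.002 -0.024 -0.01 ] w 0.0087 q [-0.57  0.11  0.57  1.98 -0.07  1.07  1.43]
```

Call:
arm_command --commands '[[[0, 0, 0, 0, 0, 0.0005, 5], [0, 0, 0, 0, 0, 0.0005, 5], [0, 0, 0, 0, 0, 0, 5]]]'

```text
time: 13.42
ee_pos: [0.4833, -0.0256, 0.1253]
eef_rot: [0.764, 0.645, 0.0, -0.0]
ft_force: [-1.6, -0.0, 2.7]
width: 0.0087
```

```bash
python3 - <<'E'
from h import *
st()
E
```

```text
t 13.43 p [ 0.4833 -0.0256  0.1253] a 80.39 zt [ 2.e-04  2.e-04 -1.e+00] F [-1.6 -0.   2.7] M [-0.03   0.345  0.044] w 0.0087 q [-0.57  0.11  0.57  1.98 -0.07  1.07  1.43]
```

Call:
arm_command --commands '[[[0, 0, 0, 0, -0.0003, 0.0003, 5], [0, 0, 0, 0, 0, 0.0003, 5], [0, 0, 0, 0, 0, 0, 5]]]'

```text
time: 13.8
ee_pos: [0.4833, -0.0257, 0.1251]
eef_rot: [0.764, 0.645, 0.0, 0.0]
ft_force: [-2.3, -0.7, 8.9]
width: 0.0087
```

```bash
python3 - <<'E'
from h import *
st()
snap("side","8",(285,160,40,35),18)
E
```

```text
t 13.8 p [ 0.4833 -0.0257  0.1251] a 80.38 zt [ 1.e-03  4.e-04 -1.e+00] F [-2.3 -0.7  8.9] M [-0.081  0.619 -0.005] w 0.0087 q [-0.57  0.11  0.57  1.98 -0.07  1.07  1.43]
```

View pics/side8.png

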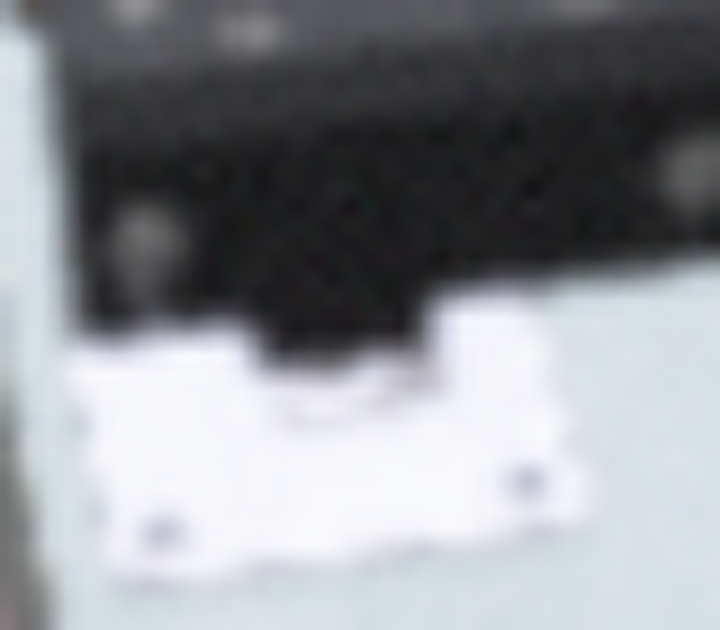

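Call:
arm_command --commands '[[[0, 0, 0, 0, 0, -0.0003, 5], [0, 0, 0.08, -0.0001, 0, 0, 5], [0, 0, 0.08, -0.0001, 0, 0, 5], [0, 0, 0.08, -0.0001, 0, 0, 5], [0, 0, 0, 0, 0, 0, 5]]]'

```text
time: 14.48
ee_pos: [0.4833, -0.0255, 0.1252]
eef_rot: [0.836, 0.549, 0.001, 0.0]
ft_force: [-0.2, 0.4, 5.5]
width: 0.0084
```

```bash
python3 - <<'E'
from h import *
st()
E
```

```text
t 14.47 p [ 0.4833 -0.0255  0.1252] a 66.58 zt [ 1.2e-03  7.0e-04 -1.0e+00] F [-0.2  0.4  5.5] M [0.322 0.145 0.03 ] w 0.0084 q [-0.59  0.11  0.58  1.98 -0.07  1.07  1.19]
```

Call:
arm_command --commands '[[[0, 0, 0.08, -0.0001, 0, 0, 5], [0, 0, 0.08, -0.0001, 0, 0, 5], [0, 0, 0.08, -0.0001, 0, 0, 5], [0, 0, 0, 0, 0, 0, 5]]]'

```text
time: 14.98
ee_pos: [0.4831, -0.0255, 0.1252]
eef_rot: [0.896, 0.445, 0.001, -0.0]
ft_force: [-1.0, 2.6, 4.9]
width: 0.0084
```

```bash
python3 - <<'E'
from h import *
st()
E
```

```text
t 14.97 p [ 0.4831 -0.0255  0.1252] a 52.85 zt [ 0.001  0.001 -1.   ] F [-1.   2.6  4.9] M [0.504 0.247 0.068] w 0.0084 q [-0.6   0.11  0.6   1.98 -0.07  1.07  0.95]
```

Call:
arm_command --commands '[[[0, 0, 0.08, 0.0001, -0.0001, 0, 5], [0, 0, 0.08, 0.0001, -0.0001, 0, 5], [0, 0, 0.08, 0, 0, 0, 5], [0, 0, 0, 0, 0, 0, 5]]]'

```text
time: 15.48
ee_pos: [0.483, -0.0255, 0.1252]
eef_rot: [0.942, 0.335, 0.001, -0.0]
ft_force: [-1.6, 1.0, 5.8]
width: 0.0089
```

```bash
python3 - <<'E'
from h import *
st()
E
```

```text
t 15.47 p [ 0.483  -0.0255  0.1252] a 39.09 zt [ 8.e-04  7.e-04 -1.e+00] F [-1.6  1.   5.8] M [0.198 0.401 0.082] w 0.0089 q [-0.62  0.11  0.62  1.98 -0.08  1.07  0.71]
```

Call:
arm_command --commands '[[[0, 0, 0.08, 0, 0, 0, 5], [0, 0, 0.08, 0, -0.0001, 0, 5], [0, 0, 0.08, 0, -0.0001, 0, 5], [0, 0, 0.06, 0, 0, 0, 5], [0, 0, 0, 0, 0, 0, 5]]]'

```text
time: 16.1
ee_pos: [0.4829, -0.0256, 0.1252]
eef_rot: [0.982, 0.19, 0.0, -0.0]
ft_force: [-0.9, 0.6, 6.2]
width: 0.0088
```

```bash
python3 - <<'E'
from h import *
st()
E
```

```text
t 16.1 p [ 0.4829 -0.0256  0.1252] a 21.9 zt [ 8.e-04  4.e-04 -1.e+00] F [-0.9  0.6  6.2] M [-0.04   0.423  0.103] w 0.0088 q [-0.64  0.11  0.64  1.98 -0.08  1.07  0.42]
```

Call:
arm_command --commands '[[[0, 0, 0.05, 0, 0, 0, 5], [0, 0, 0.05, 0, 0, 0, 5], [0, 0, 0, 0, 0, 0, 5]]]'

```text
time: 16.48
ee_pos: [0.4829, -0.0257, 0.1252]
eef_rot: [0.99, 0.141, 0.0, -0.0]
ft_force: [-1.9, -0.4, 6.9]
width: 0.0084
```

```bash
python3 - <<'E'
from h import *
st()
snap("side","9",(250,110,160,120),5)
E
```

```text
t 16.48 p [ 0.4829 -0.0257  0.1252] a 16.18 zt [ 8.e-04  2.e-04 -1.e+00] F [-1.9 -0.4  6.9] M [-0.163  0.379  0.115] w 0.0084 q [-0.65  0.11  0.65  1.99 -0.08  1.07  0.32]
```

View pics/side9.png

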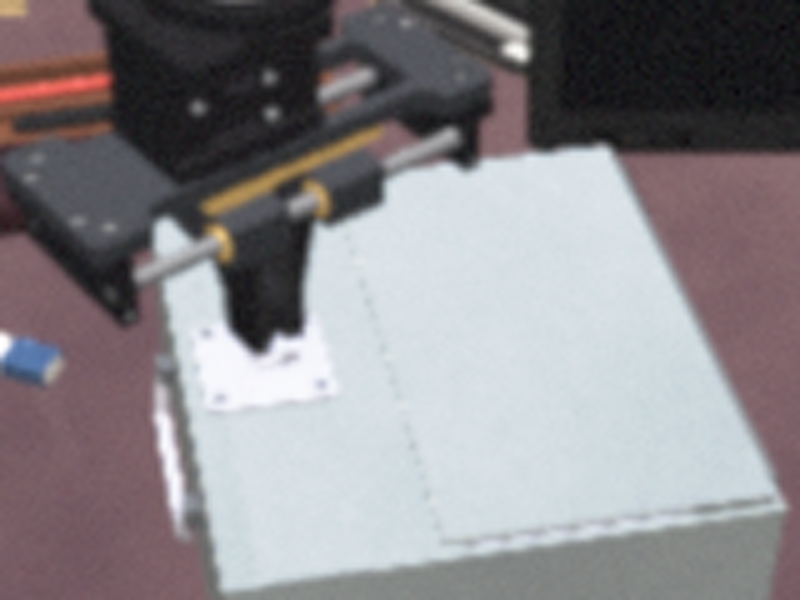

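Call:
arm_command --commands '[[[0, 0, 0.05, 0, 0, 0, 5], [0, 0, 0.05, 0, 0, 0, 5], [0, 0, 0, 0, 0, 0, 5]]]'

```text
time: 16.9
ee_pos: [0.4828, -0.0258, 0.1252]
eef_rot: [0.996, 0.091, 0.0, -0.0]
ft_force: [-1.8, -0.4, 6.3]
width: 0.0086
```

```bash
python3 - <<'E'
from h import *
st()
E
```

```text
t 16.9 p [ 0.4828 -0.0258  0.1252] a 10.44 zt [ 8.e-04  1.e-04 -1.e+00] F [-1.8 -0.4  6.3] M [-0.306  0.387  0.041] w 0.0086 q [-0.65  0.11  0.66  1.99 -0.08  1.07  0.22]
```

Call:
arm_command --commands '[[[0, 0, 0.04, 0, 0, 0, 5], [0, 0, 0.04, 0, 0, 0, 5], [0, 0, 0, 0, 0, 0, 5]]]'

```text
time: 17.27
ee_pos: [0.4828, -0.0259, 0.1252]
eef_rot: [0.999, 0.051, 0.0, -0.0]
ft_force: [-3.0, -0.7, 6.9]
width: 0.0084
```

```bash
python3 - <<'E'
from h import *
st()
snap("side","10",(250,110,160,120),5)
E
```

```text
t 17.27 p [ 0.4828 -0.0259  0.1252] a 5.86 zt [ 8.e-04  1.e-04 -1.e+00] F [-3.  -0.7  6.9] M [-0.275  0.472  0.042] w 0.0084 q [-0.66  0.11  0.66  1.99 -0.08  1.07  0.14]
```

View pics/side10.png

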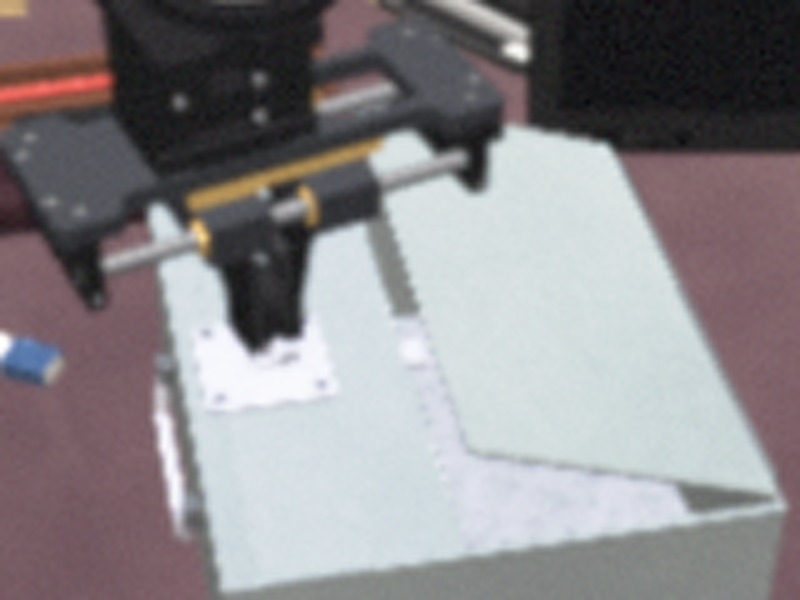

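Call:
arm_command --commands '[[[0, 0, 0.03, 0, 0, 0, 5], [0, 0, 0, 0, 0, 0, 5]]]'

```text
time: 17.58
ee_pos: [0.4829, -0.0259, 0.1252]
eef_rot: [0.999, 0.036, 0.0, 0.0]
ft_force: [-1.1, -1.4, 5.6]
width: 0.0084
```

```bash
python3 - <<'E'
from h import *
st()
E
```

```text
t 17.57 p [ 0.4829 -0.0259  0.1252] a 4.16 zt [ 8.e-04  0.e+00 -1.e+00] F [-1.1 -1.4  5.6] M [-0.297  0.425  0.087] w 0.0084 q [-0.66  0.11  0.66  1.99 -0.08  1.07  0.11]
```

Call:
arm_command --commands '[[[0, 0, 0.03, 0, 0, 0, 5], [0, 0, 0, 0, 0, 0, 5]]]'

```text
time: 17.82
ee_pos: [0.483, -0.0259, 0.1252]
eef_rot: [1.0, 0.021, 0.001, 0.0]
ft_force: [0.1, -2.0, 5.7]
width: 0.0083
```

```bash
python3 - <<'E'
from h import *
st()
E
```

```text
t 17.82 p [ 0.483  -0.0259  0.1252] a 2.45 zt [ 1.e-03 -1.e-04 -1.e+00] F [ 0.1 -2.   5.7] M [-0.347  0.27   0.217] w 0.0083 q [-0.66  0.11  0.67  1.99 -0.08  1.07  0.08]
```

Call:
arm_command --commands '[[[0, 0, -0.06, 0, 0, -0.0002, 5], [0, 0, -0.1, 0, 0, 0, 5], [0, 0, -0.1, 0, 0, 0, 5], [0, 0, -0.1, 0, 0, 0, 5], [0, 0, -0.1, 0, 0, 0, 5], [0, 0, 0, 0, 0, 0, 5]]]'

```text
time: 18.58
ee_pos: [0.4825, -0.0263, 0.1252]
eef_rot: [0.968, 0.249, -0.0, 0.0]
ft_force: [-3.2, -2.8, 6.2]
width: 0.0086
```

```bash
python3 - <<'E'
from h import *
go([.4832,-.0257,.125],80.4)
E
```

```text
t 18.57 p [ 0.4825 -0.0263  0.1252] a 28.87 zt [-1.e-04 -3.e-04 -1.e+00] F [-3.2 -2.8  6.2] M [-0.589  0.74   0.013] w 0.0086 q [-0.63  0.11  0.63  1.98 -0.08  1.07  0.54]
rotvec tool [ 1.000e-04  3.000e-04 -8.993e-01]  shift in current axes [ 0.0009 -0.0002  0.0002]  shift in target axes [0.0007 0.0006 0.0002]
```

Call:
arm_command --commands '[[[0, 0, -0.08, -0.0004, 0, 0, 5], [0, 0, -0.1, 0, 0, 0, 5], [0, 0, -0.1, 0, 0, 0, 5], [0, 0, -0.1, 0, 0, 0, 5], [0, 0, 0, 0, 0, 0, 5]]]'

```text
time: 19.2
ee_pos: [0.4822, -0.0265, 0.1252]
eef_rot: [0.904, 0.428, -0.0, 0.0]
ft_force: [-2.4, -1.7, 5.4]
width: 0.0088
```

```bash
python3 - <<'E'
from h import *
go([.4832,-.0257,.125],80.4)
E
```

```text
t 19.2 p [ 0.4822 -0.0265  0.1252] a 50.64 zt [ 1.e-04 -3.e-04 -1.e+00] F [-2.4 -1.7  5.4] M [-0.512  0.579 -0.044] w 0.0088 q [-0.61  0.11  0.6   1.98 -0.07  1.07  0.91]
rotvec tool [ 3.000e-04  2.000e-04 -5.194e-01]  shift in current axes [0.0013 0.0003 0.0002]  shift in target axes [0.001  0.0009 0.0002]
```

Call:
arm_command --commands '[[[0, 0, -0.1, 0, 0, 0, 5], [0, 0, -0.1, 0, 0, 0, 5], [0, 0, -0.1, 0, 0, 0, 5], [0, 0, -0.1, 0, 0, 0, 5], [0, 0, 0, 0, 0, 0, 5]]]'

```text
time: 19.82
ee_pos: [0.4823, -0.0266, 0.1252]
eef_rot: [0.801, 0.599, 0.0, 0.0]
ft_force: [-2.5, -1.9, 5.2]
width: 0.009
```

```bash
python3 - <<'E'
from h import *
go([.4832,-.0257,.125],80.4)
E
```

```text
t 19.82 p [ 0.4823 -0.0266  0.1252] a 73.56 zt [ 4.e-04 -6.e-04 -1.e+00] F [-2.5 -1.9  5.2] M [-0.655  0.373 -0.088] w 0.009 q [-0.58  0.11  0.58  1.98 -0.07  1.07  1.31]
rotvec tool [ 0.0005  0.0004 -0.1194]  shift in current axes [0.0011 0.0006 0.0002]  shift in target axes [0.0011 0.0007 0.0002]
```

Call:
arm_command --commands '[[[0, 0, -0.06, 0, 0, 0, 5], [0, 0, -0.06, 0, 0, 0, 5], [0, 0, -0.06, 0, 0, 0, 5], [0, 0, 0, 0, 0, 0, 5]]]'

```text
time: 20.32
ee_pos: [0.4824, -0.0266, 0.1252]
eef_rot: [0.744, 0.668, 0.0, 0.0]
ft_force: [-1.0, -2.6, 4.6]
width: 0.0088
```

```bash
python3 - <<'E'
from h import *
go([.4832,-.0257,.125],80.4)
E
```

```text
t 20.32 p [ 0.4824 -0.0266  0.1252] a 83.77 zt [ 6.e-04 -5.e-04 -1.e+00] F [-1.  -2.6  4.6] M [-0.874  0.291 -0.033] w 0.0088 q [-0.57  0.11  0.56  1.98 -0.07  1.07  1.49]
rotvec tool [0.0007 0.0005 0.0588]  shift in current axes [0.001  0.0007 0.0002]  shift in target axes [0.001  0.0007 0.0002]
```

Call:
arm_command --commands '[[[0, 0, -0.05, 0, 0, 0, 5], [0, 0, -0.05, 0, 0, 0, 5], [0, 0, 0, 0, 0, 0, 5]]]'

```text
time: 20.7
ee_pos: [0.4825, -0.0266, 0.1252]
eef_rot: [0.71, 0.704, 0.0, 0.0]
ft_force: [-0.2, -3.5, 5.4]
width: 0.0085
```

```bash
python3 - <<'E'
from h import *
st()
E
```

```text
t 20.7 p [ 0.4825 -0.0266  0.1252] a 89.47 zt [ 8.e-04 -6.e-04 -1.e+00] F [-0.2 -3.5  5.4] M [-0.919  0.178 -0.055] w 0.0085 q [-0.56  0.11  0.56  1.98 -0.06  1.07  1.58]
```

Call:
arm_command --commands '[[[0, 0, -0.04, -0.0003, 0, 0, 5], [0, 0, 0, 0, 0, 0, 5]]]'

```text
time: 20.95
ee_pos: [0.4825, -0.0269, 0.1252]
eef_rot: [0.696, 0.718, 0.0, 0.001]
ft_force: [0.0, -3.7, 5.7]
width: 0.0087
```

```bash
python3 - <<'E'
from h import *
st()
E
```

```text
t 20.95 p [ 0.4825 -0.0269  0.1252] a 91.73 zt [ 8.e-04 -6.e-04 -1.e+00] F [ 0.  -3.7  5.7] M [-1.088  0.049 -0.06 ] w 0.0087 q [-0.56  0.11  0.55  1.98 -0.06  1.07  1.62]
```

Call:
arm_command --commands '[[[0, 0, -0.03, 0, 0, 0, 5], [0, 0, 0, 0, 0, 0, 5]]]'

```text
time: 21.2
ee_pos: [0.4825, -0.027, 0.1252]
eef_rot: [0.686, 0.728, 0.0, 0.001]
ft_force: [-0.2, -3.6, 5.5]
width: 0.0091
```

```bash
python3 - <<'E'
from h import *
st()
E
```

```text
t 21.2 p [ 0.4825 -0.027   0.1252] a 93.42 zt [ 8.e-04 -7.e-04 -1.e+00] F [-0.2 -3.6  5.5] M [-1.098  0.099 -0.159] w 0.0091 q [-0.56  0.11  0.55  1.98 -0.06  1.07  1.65]
```

Call:
arm_command --commands '[[[0, 0, 0.08, 0.0002, 0, -0.0002, 5], [0, 0, 0.08, 0.0002, 0, -0.0002, 5], [0, 0, 0.07, 0, 0, 0, 5], [0, 0, 0, 0, 0, 0, 5]]]'

```text
time: 21.7
ee_pos: [0.4822, -0.0256, 0.1253]
eef_rot: [0.764, 0.645, 0.0, -0.0]
ft_force: [-0.1, 0.9, 1.8]
width: 0.0088
```

```bash
python3 - <<'E'
from h import *
go([.4832,-.0257,.125],80.2)
E
```

```text
t 21.7 p [ 0.4822 -0.0256  0.1253] a 80.34 zt [ 2.e-04  2.e-04 -1.e+00] F [-0.1  0.9  1.8] M [-0.115 -0.03  -0.012] w 0.0088 q [-0.57  0.11  0.57  1.98 -0.07  1.07  1.43]
rotvec tool [ 0.0002 -0.0003  0.0024]  shift in current axes [0.0001 0.001  0.0003]  shift in target axes [0.0001 0.001  0.0003]
```

Call:
arm_command --commands '[[[0, 0, 0, 0, 0.0003, -0.001, 5], [0, 0, 0, 0, 0.0003, -0.001, 5], [0, 0, 0, 0, 0, -0.001, 5], [0, 0, 0, 0, 0, 0, 5]]]'

```text
time: 22.2
ee_pos: [0.4827, -0.0259, 0.1284]
eef_rot: [0.764, 0.645, 0.0, -0.0]
ft_force: [-0.8, 0.7, -0.3]
width: 0.0087
```

```bash
python3 - <<'E'
from h import *
st()
E
```

```text
t 22.2 p [ 0.4827 -0.0259  0.1284] a 80.4 zt [ 0.e+00  1.e-04 -1.e+00] F [-0.8  0.7 -0.3] M [-0.005 -0.004  0.016] w 0.0087 q [-0.57  0.11  0.57  1.98 -0.06  1.07  1.43]
```

Call:
arm_command --commands '[[[0, 0, 0, 0, 0, -0.001, 5], [0, 0, 0, 0, 0, -0.002, 5], [0, 0, 0, 0, 0, -0.002, 5], [0, 0, 0, 0, 0, 0, 5]]]'

```text
time: 22.7
ee_pos: [0.4829, -0.0259, 0.1335]
eef_rot: [0.764, 0.645, 0.0, 0.0]
ft_force: [0.3, -0.1, -1.0]
width: 0.0087
```

```bash
python3 - <<'E'
from h import *
st()
E
```

```text
t 22.7 p [ 0.4829 -0.0259  0.1335] a 80.39 zt [ 4.e-04  2.e-04 -1.e+00] F [ 0.3 -0.1 -1. ] M [ 0.021 -0.023 -0.042] w 0.0087 q [-0.57  0.1   0.57  1.97 -0.06  1.09  1.42]
```

Call:
arm_command --commands '[[[0, 0, 0, 0, 0, -0.002, 5], [0, 0, 0, 0, 0, -0.003, 5], [0, 0, 0, 0, 0, -0.004, 5], [0, 0, 0, 0, 0, -0.005, 5], [0, 0, 0, 0, 0, -0.005, 5], [0, 0, 0, 0, 0, -0.006, 5], [0, 0, 0, 0, 0, -0.006, 5], [0, 0, 0, 0, 0, 0, 5]]]'

```text
time: 23.7
ee_pos: [0.4831, -0.0259, 0.1649]
eef_rot: [0.764, 0.645, 0.0, 0.0]
ft_force: [0.3, -0.4, -0.9]
width: 0.0086
```

```bash
python3 - <<'E'
from h import *
go([.5219,-.3145,.20],95.3)
snap("side","11",(285,150,40,40),16)
E
```

```text
t 23.7 p [ 0.4831 -0.0259  0.1649] a 80.39 zt [ 1.e-03  4.e-04 -1.e+00] F [ 0.3 -0.4 -0.9] M [-0.008  0.052  0.032] w 0.0086 q [-0.58  0.06  0.57  1.94 -0.03  1.15  1.4 ]
rotvec tool [ 0.001  -0.0004 -0.2603]  shift in current axes [-0.2781  0.0865 -0.0352]  shift in target axes [-0.291   0.012  -0.0351]
```

View pics/side11.png

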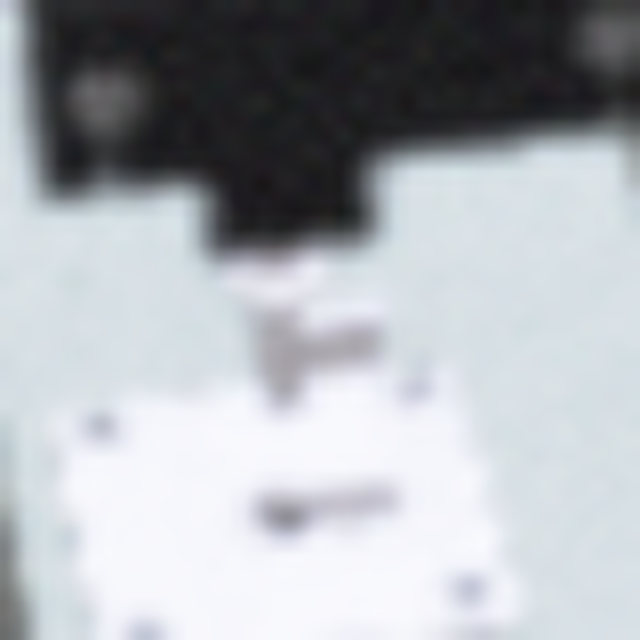

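Call:
arm_command --commands '[[[0, 0, -0.06, 0, 0, -0.02, 5], [0, 0, -0.1, 0, 0, -0.03, 5], [0, 0, -0.1, 0, 0, -0.02, 5], [0, 0, 0, -0.02, 0.001, 0, 5], [0, 0, 0, -0.04, 0.001, 0, 5], [0, 0, 0, -0.05, 0.002, 0, 5], [0, 0, 0, -0.05, 0.002, 0, 5], [0, 0, 0, -0.05, 0.002, 0, 5], [0, 0, 0, -0.045, 0.002, 0.02, 5], [0, 0, 0, -0.03, 0.002, 0.03, 5], [0, 0, 0, -0.006, 0, 0.03, 5], [0, 0, 0, 0, 0, 0, 5], [0, 0, 0, 0, 0, 0, 5]]]'

```text
time: 25.38
ee_pos: [0.522, -0.3142, 0.1553]
eef_rot: [0.674, 0.739, 0.0, 0.0]
ft_force: [1.4, 0.1, -0.2]
width: 0.0087
```

```bash
python3 - <<'E'
from h import *
t=ray("side",px((285,395),16,285,150),.121); print("tip rel",t-np.array([.4831,-.0259,.121]))
go([.5219,-.3145,.11],95.3)
snap("side","12",(330,230,80,70),9)
E
```

```text
tip rel [0.0005277  0.00310619 0.        ]
t 25.38 p [ 0.522  -0.3142  0.1553] a 95.32 zt [ 8.e-04 -1.e-04 -1.e+00] F [ 1.4  0.1 -0.2] M [ 0.046 -0.031  0.008] w 0.0087 q [-0.12  0.42  0.76  1.64 -0.31  1.21  2.37]
rotvec tool [0.0007 0.0002 0.0004]  shift in current axes [-0.0002 -0.0001  0.0453]  shift in target axes [-0.0003 -0.0001  0.0453]
```

View pics/side12.png

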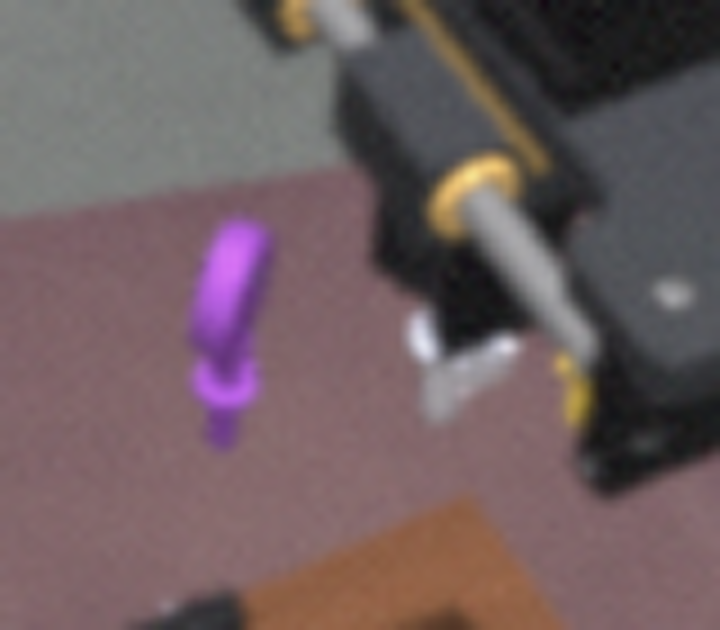

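```bash
python3 - <<'E'
from h import *
for n,p,k,o,tcp in (("6",(318,355),18,(285,160),(.4833,-.0247,.1526)),("11",(284,402),16,(285,150),(.4831,-.0259,.1649)),("12",(437,415),9,(330,230),(.522,-.3142,.1553))):
    z=tcp[2]-.0439; t=ray("side",px(p,k,*o),z); print(n,(t-tcp)[:2])
    print(proj("side",[tcp[0],tcp[1],z])[0],px(p,k,*o))
E
```

```text
6 [-1.22573967e-03  4.99826162e-05]
[302.73524236 179.1311479 ] (302.19444444444446, 179.25)
11 [-6.67469071e-05  1.75066411e-03]
[302.56744969 175.13253428] (302.28125, 174.65625)
12 [-0.0006288  -0.00032614]
[378.35959421 275.40981195] (378.1111111111111, 275.6666666666667)
```

Call:
arm_command --commands '[[[0, 0, 0, -0.0003, 0, 0.02, 5], [0, 0, 0, 0, 0, 0.03, 5], [0, 0, 0, 0, 0, 0.022, 5], [0, 0, 0, 0, 0, 0, 5], [0, 0, 0, 0, 0, 0, 5]]]'

```text
time: 26.05
ee_pos: [0.5219, -0.315, 0.0831]
eef_rot: [0.674, 0.739, 0.0, 0.0]
ft_force: [-0.5, 0.1, 0.3]
width: 0.0084
```

```bash
python3 - <<'E'
from h import *
go([.5219,-.3145,.0544],95.3)
snap("side","13",(350,270,60,50),12)
E
```

```text
t 26.05 p [ 0.5219 -0.315   0.0831] a 95.29 zt [ 1.e-03 -3.e-04 -1.e+00] F [-0.5  0.1  0.3] M [0.002 0.004 0.042] w 0.0084 q [-0.09  0.5   0.72  1.7  -0.37  1.08  2.41]
rotvec tool [ 0.0009  0.0004 -0.0001]  shift in current axes [0.0005 0.     0.0287]  shift in target axes [0.0005 0.     0.0287]
```

View pics/side13.png

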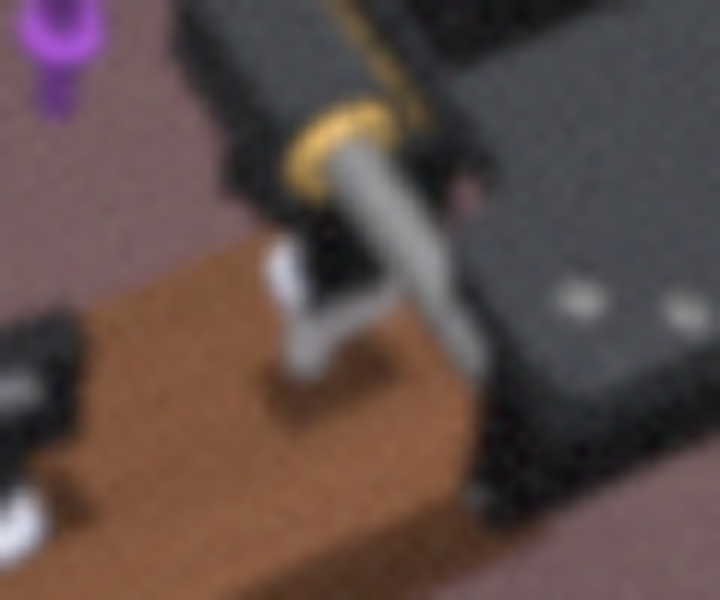

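Call:
arm_command --commands '[[[0, 0, 0, 0.0005, 0, 0.003, 5], [0, 0, 0, 0, 0, 0.002, 5], [0, 0, 0, 0, 0, 0.002, 5], [0, 0, 0, 0, 0, 0.002, 5], [0, 0, 0, 0, 0, 0, 5]]]'

```text
time: 26.72
ee_pos: [0.5213, -0.3143, 0.0731]
eef_rot: [0.674, 0.739, -0.0, -0.0]
ft_force: [-0.7, 0.1, -1.0]
width: 0.0087
```

```bash
python3 - <<'E'
from h import *
st()
E
```

```text
t 26.73 p [ 0.5213 -0.3143  0.0731] a 95.28 zt [-3.e-04  2.e-04 -1.e+00] F [-0.7  0.1 -1. ] M [0.02  0.008 0.024] w 0.0087 q [-0.08  0.51  0.71  1.71 -0.38  1.06  2.42]
```

Tip is in the slot (3 mm) freely. On down.

Call:
arm_command --commands '[[[0, 0, 0, 0, 0, 0.002, 5], [0, 0, 0, 0, 0, 0.002, 5], [0, 0, 0, 0, 0, 0.002, 5], [0, 0, 0, 0, 0, 0.001, 5], [0, 0, 0, 0, 0, 0, 5]]]'

```text
time: 27.35
ee_pos: [0.5214, -0.3144, 0.0662]
eef_rot: [0.674, 0.739, 0.0, -0.0]
ft_force: [-0.4, -0.4, -1.1]
width: 0.0088
```

```bash
python3 - <<'E'
from h import *
st()
E
```

```text
t 27.35 p [ 0.5214 -0.3144  0.0662] a 95.28 zt [-1.e-04  1.e-04 -1.e+00] F [-0.4 -0.4 -1.1] M [ 0.045 -0.004  0.02 ] w 0.0088 q [-0.08  0.52  0.71  1.71 -0.38  1.05  2.42]
```

Call:
arm_command --commands '[[[0, 0, 0, 0, 0, 0.002, 5], [0, 0, 0, 0, 0, 0.002, 5], [0, 0, 0, 0, 0, 0.002, 5], [0, 0, 0, 0, 0, 0.002, 5], [0, 0, 0, 0, 0, 0.002, 5], [0, 0, 0, 0, 0, 0, 5]]]'

```text
time: 28.1
ee_pos: [0.5214, -0.3143, 0.0561]
eef_rot: [0.674, 0.739, -0.0, -0.0]
ft_force: [1.0, 0.5, -0.2]
width: 0.0086
```

```bash
python3 - <<'E'
from h import *
st()
E
```

```text
t 28.1 p [ 0.5214 -0.3143  0.0561] a 95.29 zt [-3.e-04  2.e-04 -1.e+00] F [ 1.   0.5 -0.2] M [-0.029  0.015 -0.047] w 0.0086 q [-0.07  0.53  0.7   1.72 -0.39  1.03  2.43]
```

Call:
arm_command --commands '[[[0, 0, 0, 0, 0, 0.001, 5], [0, 0, 0, 0, 0, 0.0005, 5], [0, 0, 0, 0, 0, 0.0005, 5], [0, 0, 0, 0, 0, 0.0003, 5], [0, 0, 0, 0, 0, 0, 5]]]'

```text
time: 28.72
ee_pos: [0.5216, -0.3144, 0.0543]
eef_rot: [0.674, 0.739, 0.0, 0.0]
ft_force: [-2.1, 0.9, 4.6]
width: 0.0084
```

```bash
python3 - <<'E'
from h import *
st()
E
```

```text
t 28.73 p [ 0.5216 -0.3144  0.0543] a 95.28 zt [ 3.e-04  1.e-04 -1.e+00] F [-2.1  0.9  4.6] M [0.299 0.391 0.002] w 0.0084 q [-0.07  0.54  0.7   1.72 -0.4   1.03  2.43]
```

Call:
arm_command --commands '[[[0, 0, 0, 0, 0, 0, 15], [0, 0, 0, 0, 0, 0, 25], [0, 0, 0, 0, 0, 0, 40], [0, 0, 0, 0, 0, 0, 40], [0, 0, 0, 0, 0, -0.01, 40], [0, 0, 0, 0, 0, -0.03, 40], [0, 0, 0, 0, 0, -0.04, 40], [0, 0, 0, 0, 0, -0.05, 40], [0, 0, 0, 0, 0, -0.05, 40], [0, 0, 0, 0.03, -0.04, -0.03, 40], [0, 0, 0, 0.04, -0.04, 0, 40], [0, 0, 0, 0.04, -0.04, 0, 40], [0, 0, 0, 0, 0, 0, 40]]]'

```text
time: 30.35
ee_pos: [0.3898, -0.2143, 0.2654]
eef_rot: [0.673, 0.74, 0.004, 0.0]
ft_force: [0.4, -0.1, -0.2]
width: 0.0345
```

```bash
python3 - <<'E'
from h import *
st()
snap("side","14")
snap("side","15",(290,230,150,115),5)
snap("top","14")
E
```

```text
t 30.35 p [ 0.3898 -0.2143  0.2654] a 95.39 zt [ 0.0057  0.0056 -1.    ] F [ 0.4 -0.1 -0.2] M [ 0.015 -0.074  0.019] w 0.0345 q [-0.43 -0.19  0.75  1.89  0.12  1.39  1.96]
```

View pics/side14.png

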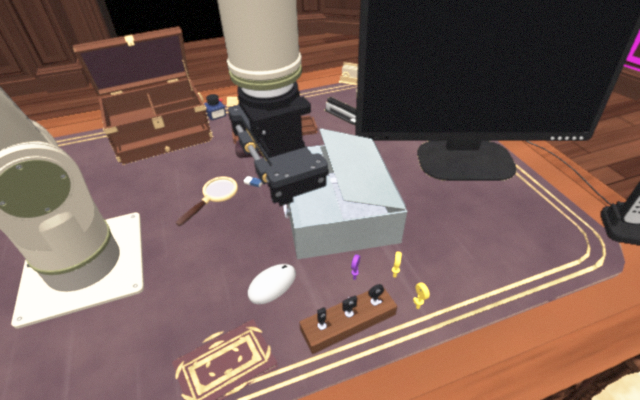

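View pics/side15.png

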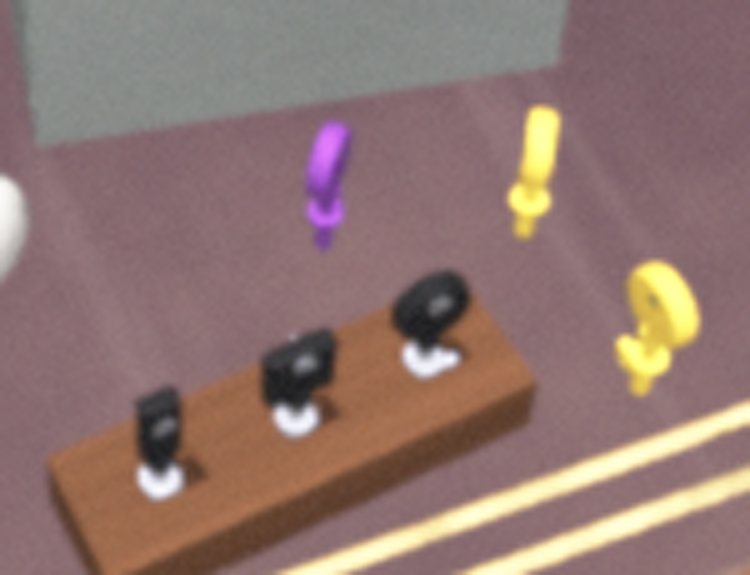

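View pics/top14.png

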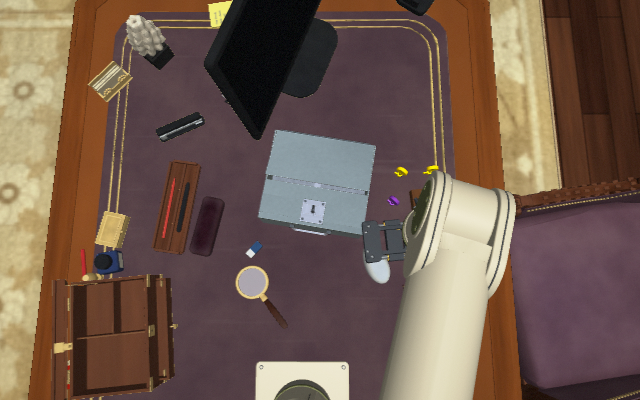

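```bash
python3 -c "
from bench import close_job; print(close_job())"
```

```text
the job is handed in; nothing more can be done
None
```

The safe is open, and the round-bow key is back in its own slot with the collar down on the key block. I handed in at about 30.5 s of the 72 s allowed.

- **Into the lock:** The key went in with sideways forces around 1 N. I stopped when the collar met the plate at about 9 N.
- **Opening turn:** I turned it clockwise to the stop, and the lid sprang up during the turn. The felt twist reached about 0.22 N m at the stop, a little over the suggested 0.15 N m.
- **Turning back:** I turned back past home to the plug's home stop, felt at about 0.16 N m. I then squared the key up and drew it out without resistance.
- **Back in the block:** The key slid down freely and the collar touched at the same height as when I picked it up, at about 5 N.

**Last checks:**
- The side picture shows the lid up and all three keys in their slots.
- The round-bow key's collar appears at the same pixels as before.
- The purple and yellow look-alikes, mouse, eraser and glasses case have not visibly moved.
- The gripper is empty and in the air, touching nothing.

**Disagreement:** The camera estimates of where the key tip sat relative to the gripper varied by 1–2 mm between pictures. I relied on the forces for the final fit.

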